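Pack the moon stamps for posting

ROBOT

A 6-joint arm with a two-finger parallel gripper is mounted at the origin on the work surface. World frame = base frame: x ahead of the robot, y to its left, z up, the work surface at z = 0. Lengths are in mm, angles in degrees, forces in N, time in s.
With the tool pointing down it reaches from about 275 to 850 mm from the base axis. Payload 19 kg.
Tool frame: the origin (TCP) lies between the finger pads; the fingertips stand robot.tip_reach ahead of it and the grasp point (between the pads) lies 8 mm behind it (robot.tip_reach is the distance from the TCP to the fingertips, in mm); z points along the fingers, y is the line along which they close (so a half turn about z gives the same grasp; the last joint's range is limited). The gripper opens to 85 mm and grips with 20 to 120 N. Pads are 22 mm wide; open, the fingers measure 114 mm over their backs; the gripper's body (76 mm by 85 mm) begins 54 mm behind the grasp point. The pads swing forward as they close: fully open they stand 13 mm farther back than shut.
Start: joints at [-84.683, 8.623, 82.357, -0, 89.026, -7.678], TCP at [129.271, -560.25, 242.267] pointing down, gripper open.
Joint ranges: [-160.23, 160.23], [-39.13, 120.54], [6.94, 153.29], [-79.49, 259.48], [9.18, 160.14], [-161.06, 161.06]. Speed limits (degrees/s): [108.29, 108.29, 127.2, 172.46, 172.46, 172.46].

INTERFACE

Orientations are given as a 3x3 rotation matrix whose columns are the frame's x, y, z axes.
In Python, from rig import robot gives the robot as it stands.
- The arm moves only by the tool play_rows, never from a script. Its argument "increments" is a list of rows, each a list of 4 numbers: the shift along the tool's x, y, z in m, then the turn about the tool's z in degrees. A call has 1 to 20 rows; each row shifts and turns the commanded pose from where the row before left it, along the tool's axes as they then stand; what a row does not reach is not made up. A row lasts 1/12 s, in which the tool goes at most 41.7 mm and 7.16 degrees, less where a joint would pass 70% of its speed; a pose out of reach is approached as far as the arm can. A call with a gripper value outside its range is refused whole. "jaw" is the opening, from 0 (shut) to 1 (fully open), set as the call begins (left out, the last holds). The fingers move at their own pace and stop on an object; "force" is the grip in N (left out, the last holds). Time passes only in rows, so rows that do not move let the fingers close. It gives the time, the measured TCP pose, the force and the opening at its end, in the units of the state.
- robot.get_state(): the state, without advancing time (a new reading comes with each control period).
- robot.read_camera(name): name is "scene" or "top"; returns (picture, depth): 480x640x3 uint8, red, green, blue; 480x640 float32, mm along the optical axis (not along the pixel's ray), 0 where there is no reading.
- robot.get_calibration(name): a dict with "fx", "fy", "cx", "cy" (pixels), "dist_coeffs" ([k1, k2, p1, p2, k3] as OpenCV has them; the pictures are not rectified), "camera_from_world" (4x4, takes a point from world to camera coordinates). Camera axes: x right, y up, looking along -z (the intrinsics and any distortion apply to the point x, -y, -z); pixel columns grow to the right and rows downward; lengths in mm; the calibration is good to about 2 mm. A picture is of the moment at which its call begins. get_calibration takes no time and is no camera call.
- robot.sign_off(): hands the job in, once; it reports no verdict.
The state is a dict: "clock": time; "joints": joint angles; "qvel": joint speeds; "joint_efforts": joint torques, N m; "tool_pos": TCP position; "orientation": TCP orientation; "ft_force": force on the tool from outside, world axes, zero at the start; "torque": the same for the moment, N m; "grip_width": finger opening in mm.
Only numpy, scipy, OpenCV 4.12 (cv2) and the standard library are available. Lean on these libraries where they do the work, as an engineer would, in place of code of your own. Each camera call takes 0.05 s, during which the arm holds its last target. There are 200 camera calls.

TASK

Press the brass button on the front of the wooden case so its sprung lid pops up, then rest a finger lightly against the raised lid until it is still. Move every moon stamp from the case into the open carton, and only then close the carton: fold both end flaps right down first, then the top flap flat over them. Leave the empty case standing open, and leave the jar and mug where they stand.

Things in the scene. Friction and masses are not known exactly. Their poses are not given: they have to be found in the camera images.
- case: low wooden tray fixed to the table, 200 mm (its x) by 220 mm (its y), rim 22 mm high, floor 6 mm thick, walls 8 mm; origin at the centre of its underside, x pointing from the button side (front, towards the robot) to the hinge side. In front is a dark ledge with the button. The shut lid is a 45 mm deep shell on the rim (shut case 67 mm high). The stamps start inside it.
- button_top (a point): centre of the top of the round brass push button (26 mm across), 145 mm in front of the case's centre and 48 mm above the table when not pressed; it is pushed straight down
- button (a joint): push of the button in m, 0 up, 0.008 fully down (about 5 N at the end); pressed past about 5 mm it draws back the brass latch and the lid springs open; it returns by itself
- lid (a joint): lid angle in rad about the hinge along the back rim of the case (case x = +100 mm, z = 22 mm): 0 shut and latched, 1.57 upright, 2.1 end stop. Once unlatched a weak spring throws it up, and it bobs and comes to rest leaning back near 1.8; it stays up by itself and yields softly when touched (pushing it back 0.15 rad takes about 0.1 N at its free edge, more at the stop)
- lid_shell: the lid: light wooden shell 200 by 220 mm, 45 mm deep with 6 mm sides, open underneath; its origin is on the hinge line; shut, its x axis is the case's x, the shell runs from x = -200 mm to 0 and up to z = 45 mm. Standing open it is about 220 mm high over the table, its hollow side towards the robot
- lid_front (a point): middle of the lid's free edge (the lower rim of its front side, 200 mm from the hinge); with the lid up it is the highest point of the rim that faces the robot, about 217 mm above the table and 50 mm behind the hinge line
- carton: open cardboard carton fixed to the table, outside 178 mm (its x) by 208 mm (its y) by 62 mm high, walls and floor 4 mm; origin at the centre of its underside. End flaps are hinged on its +y (flap_left) and -y (flap_right) rims, the top flap on its -x rim, the one near the robot
- flap_left (a joint): end flap hinged on the carton's +y rim (62 mm high), 168 mm wide, 80 mm long, 3 mm thick: 0 folded flat over the carton, 1.57 upright, more leans outwards; starts leaning out; has a stiff crease, stays where it is left, and takes under 1 N to fold
- flap_right (a joint): the same on the carton's -y rim
- flap_top (a joint): top flap hinged on the carton's -x rim (66 mm above the table), 204 mm wide, 172 mm long, 3 mm thick: 0 lies flat over the whole carton, 1.57 upright, more leans outwards towards the robot; starts leaning out; stiff crease, stays where it is left, takes about 1 N to fold
- flap_left_hinge (a point): middle of the left end flap's hinge line
- flap_right_hinge (a point): middle of the right end flap's hinge line
- flap_top_hinge (a point): middle of the top flap's hinge line
- flap_left_edge (a point): middle of the left end flap's free edge, outer face
- flap_right_edge (a point): middle of the right end flap's free edge, outer face
- flap_top_edge (a point): middle of the top flap's free edge, outer face
- stamp_full: full-moon stamp: solid pale wood block, 34 mm thick (along its z axis), about 60 g, either face may be up; origin at the middle of the block (so 17 mm above what it lies flat on). Starts lying flat in the shut case, long axis roughly along the case's x; may be absent. Round, 52 mm across
- stamp_half: half-moon stamp: solid pale wood block, 34 mm thick (along its z axis), about 60 g, either face may be up; origin at the middle of the block (so 17 mm above what it lies flat on). Starts lying flat in the shut case, long axis roughly along the case's x; may be absent. 68 mm along x, 36 mm along y, flat side at y = -18 mm
- stamp_gibbous: gibbous-moon stamp: solid pale wood block, 34 mm thick (along its z axis), about 60 g, either face may be up; origin at the middle of the block (so 17 mm above what it lies flat on). Starts lying flat in the shut case, long axis roughly along the case's x; may be absent. 62 mm along x, 41 mm along y (from -20 to +21 mm)
- stamp_crescent: crescent-moon stamp: solid pale wood block, 34 mm thick (along its z axis), about 60 g, either face may be up; origin at the middle of the block (so 17 mm above what it lies flat on). Starts lying flat in the shut case, long axis roughly along the case's x; may be absent. 65 mm along x; in the middle it is 27 mm wide along y (from -13 to +14 mm), its horns reach back to y = -27 mm
- jar: glass jar, 70 mm across, 110 mm high; not to be moved; origin under its centre
- mug: blue mug, 76 mm across, 90 mm high; not to be moved; origin under its centre

How it is judged:
By the outcome, as a careful person would: the job done as asked, in the order asked, and still so for the second after the job is handed in, with the robot touching nothing.
Of stamp_full, stamp_half, stamp_gibbous, stamp_crescent only 2 to 4 are there at a start; the rules pass over those that are not, and their reading is None.
At some moment in a run one of stamp_full, stamp_half, stamp_gibbous, stamp_crescent may be knocked a few centimetres aside while the robot is not near it.
Once in a run the grip may slacken for a moment while it holds something.
It also fails if it takes over 210 s, if anything falls off the work surface, if the arm or the gripper's body presses on something with over 40 N, if the wrist force passes 120 N, or if a joint passes its speed limit or range.

## Working session

There is one attempt and no reset: what is moved stays moved. The work goes in short steps, Python scripts to look and compute and a tool call to move; the robot and the scene stay as the last step left them, time stands still between calls to the robot, and variables do not carry over. Pictures are saved under pics/ and viewed, on a budget of 14 in all, crops included, one or two more only if the job needs it, and the job is handed in when it is done.

Besides the shell and the picture viewer there is one more tool, called after "Call:" in YAML: its name, and indented under it one key for each argument. play_rows: Moves the arm, as the interface text tells. Its arguments: {"type":"object","properties":{"increments":{"type":"array","items":{"type":"array","items":{"type":"number"}}},"jaw":{"type":"number"},"force":{"type":"number"}},"required":["increments"]}

```bash
ls; mkdir -p pics
cat > h.py <<'E'
import numpy as np, cv2
from rig import robot
def look(n):
    im,d=robot.read_camera(n); return im,d
def cloud(n,d):
    c=robot.get_calibration(n)
    K=np.array([[c['fx'],0,c['cx']],[0,c['fy'],c['cy']],[0,0,1]]);D=np.array(c['dist_coeffs'],float)
    v,u=np.mgrid[0:480,0:640]
    p=cv2.undistortPoints(np.stack([u,v],-1).reshape(-1,1,2).astype(np.float64),K,D).reshape(480,640,2)
    P=np.stack([p[...,0]*d,-p[...,1]*d,-d,np.ones_like(d)],-1)
    W=P@np.linalg.inv(np.array(c['camera_from_world'])).T
    W=W[...,:3]; W[d==0]=np.nan
    return W
def save(im,name): cv2.imwrite('pics/'+name,im[...,::-1])
E
python3 - <<'E'
from h import *
s=robot.get_state();print(s,robot.tip_reach)
ims=[]
for n in ('scene','top'):
    im,d=look(n);np.savez(n+'0.npz',im=im,d=d);save(im,n+'0.png');c=robot.get_calibration(n);print(c)
E
```

```text
pics
{'clock': 0.0, 'joints': array([-8.46830238e+01,  8.65028321e+00,  8.23904422e+01, -5.36385720e-04,
        8.90269893e+01, -7.67639376e+00]), 'qvel': array([-0.07826886,  0.0525878 , -0.08970418,  0.01749429, -0.02700727,
        0.04506029]), 'joint_efforts': array([-1.88528443e-04, -7.13056540e+01, -5.70866525e+01, -1.87618166e-04,
        8.94991768e-03, -7.18614501e-06]), 'tool_pos': array([ 129.25122621, -560.0568809 ,  241.70436531]), 'orientation': array([[ 9.74396061e-01,  2.24838393e-01, -1.18836390e-04],
       [ 2.24838375e-01, -9.74395362e-01,  1.17589176e-03],
       [ 1.48591987e-04, -1.17250328e-03, -9.99999302e-01]]), 'ft_force': array([-0.64863545,  0.05104083, -0.8910936 ]), 'torque': array([-0.00669605,  0.04372418, -0.00153753]), 'grip_width': 85.20069646232018} 11.0
{'fx': 610.4085913420828, 'fy': 610.4085913420828, 'cx': 309.7326035619471, 'cy': 232.44555858839416, 'dist_coeffs': array([-0.02219897,  0.        ,  0.        ,  0.        ,  0.        ]), 'camera_from_world': array([[ 8.61810012e-01,  5.07194002e-01,  6.14398437e-03,
        -4.46772539e+02],
       [-3.30045633e-01,  5.51524263e-01,  7.66088029e-01,
         1.03998275e+02],
       [ 3.85166696e-01, -6.62250128e-01,  6.42706297e-01,
        -1.77944659e+03],
       [ 0.00000000e+00,  0.00000000e+00,  0.00000000e+00,
         1.00000000e+00]])}
{'fx': 563.2900406502721, 'fy': 563.2900406502721, 'cx': 321.1725171572054, 'cy': 236.7923983848807, 'dist_coeffs': array([0.01705637, 0.        , 0.        , 0.        , 0.        ]), 'camera_from_world': array([[ 1.12499498e-02, -9.99661430e-01, -2.34619620e-02,
         2.12521648e+01],
       [ 9.95442258e-01,  8.97416442e-03,  9.49430153e-02,
        -5.50784149e+02],
       [-9.47003190e-02, -2.44231326e-02,  9.95206190e-01,
        -1.54700497e+03],
       [ 0.00000000e+00,  0.00000000e+00,  0.00000000e+00,
         1.00000000e+00]])}
```

View pics/top0.png

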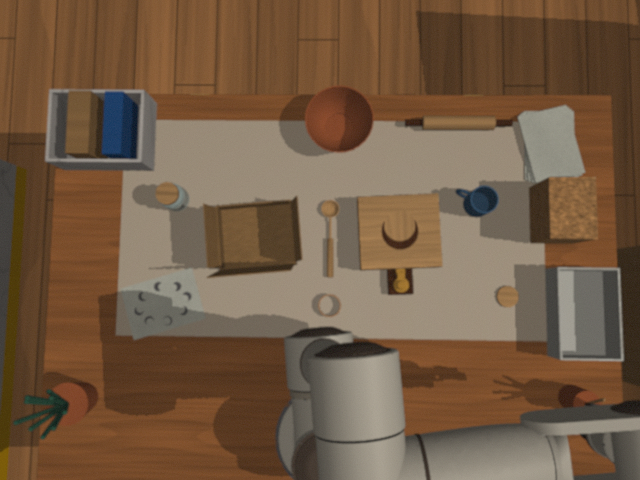

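View pics/scene0.png

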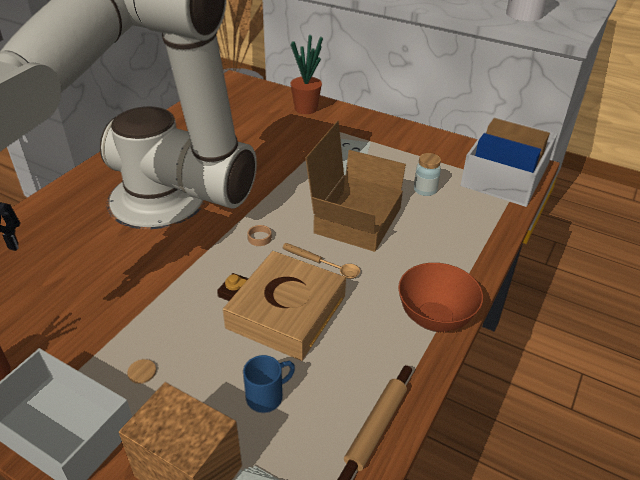

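The top view shows the case at (400,232), button at (401,283), carton at (253,237), mug at (480,200) and jar at (175,195). Next I'll compute metric poses from the depth.

Run:
```python
from h import *
z=np.load('top0.npz');W=cloud('top',z['d']);im=z['im'].astype(int)
v,u=np.mgrid[0:480,0:640]
def rect(m,name):
    p=W[m][:,:2].astype(np.float32); print(name,m.sum(),cv2.minAreaRect(p),'z',np.nanmedian(W[m][:,2]),'c',p.mean(0))
roi=(u>340)&(u<460)&(v>180)&(v<310)
rect(roi&(abs(W[...,2]-67)<6)&(v<275),'caselid')
m=roi&(v>265)&(abs(W[...,2]-48)<5); rect(m,'button')
# grid print over carton
roi=(u>195)&(u<310)&(v>185)&(v<285)
for a,b in((15,50),(50,75),(75,110),(110,150),(150,260)): 
    m=roi&(W[...,2]>a)&(W[...,2]<b)
    if m.sum()>5: rect(m,f'z{a}-{b}')
m=roi&(abs(W[...,2]-4)<4)&(u>220)&(u<290)&(v>208)&(v<262); rect(m,'floor')
z2=np.load('scene0.npz');S=cloud('scene',z2['d'])
for (x,y) in [(338,124),(309,152),(314,196),(341,178),(352,150),(406,163),(402,190),(315,222),(376,246),(372,223),(428,158),(264,365),(235,283),(428,180)]:
    print((x,y),S[y-1:y+2,x-1:x+2].reshape(-1,3).mean(0).round(0))
for (x,y) in [(173,195),(480,200),(401,283),(207,207),(210,268),(216,205),(216,268),(297,200),(300,262),(290,210),(292,258),(220,275)]:
    print('t',(x,y),W[y,x].round(0))
```

```text
caselid 5415 ((572.3475341796875, -215.60198974609375), (210.64756774902344, 278.0114440917969), 2.901834726333618) z 67.68348491140068 c [ 565.1008  -187.00865]
button 105 ((437.070068359375, -196.5880126953125), (58.31599044799805, 212.73373413085938), 2.8589887619018555) z 47.48323421766736 c [ 433.61502 -191.0492 ]
z15-50 284 ((552.415771484375, 205.3385772705078), (175.44479370117188, 205.86788940429688), 5.396515846252441) z 30.96967498703725 c [590.53375 258.66733]
z50-75 632 ((553.8287963867188, 207.08145141601562), (180.1205291748047, 215.1925048828125), 5.545043468475342) z 63.36506909286436 c [560.7913  222.55855]
z75-110 588 ((548.722900390625, 204.61373901367188), (178.92544555664062, 232.04702758789062), 5.156761646270752) z 92.39873967389781 c [537.19653 228.74634]
z110-150 728 ((545.6569213867188, 202.480712890625), (184.19236755371094, 249.39361572265625), 5.26422643661499) z 130.29397001397876 c [535.4426  225.37917]
z150-260 376 ((482.1143798828125, 248.85519409179688), (288.88623046875, 139.29844665527344), 55.57981872558594) z 211.27820944229074 c [446.3226  196.
[... 221 characters left out ...]
314, 196) [468. 106. 114.]
(341, 178) [454. 287.  58.]
(352, 150) [416. 428.  64.]
(406, 163) [562. 516.  16.]
(402, 190) [607. 384.  12.]
(315, 222) [480.  92.  41.]
(376, 246) [650. 119.  12.]
(372, 223) [642.  97. 102.]
(428, 158) [654. 436. 110.]
(264, 365) [ 635. -383.   61.]
(235, 283) [nan nan nan]
(428, 180) [673. 407.  58.]
t (173, 195) [651. 422. 114.]
t (480, 200) [ 660. -419.    9.]
t (401, 283) [ 424. -192.   52.]
t (207, 207) [618. 327. 124.]
t (210, 268) [461. 342.  -1.]
t (216, 205) [632. 315.  68.]
t (216, 268) [462. 325.  -3.]
t (297, 200) [636.  88. 138.]
t (300, 262) [480.  86.   8.]
t (290, 210) [620. 112.  62.]
t (292, 258) [492. 109.   7.]
t (220, 275) [436. 265. 234.]
```

```bash
cat >> h.py <<'E'
def go(x,y,z,yaw=None,st=None):
    "total tool-frame shift (after turning to yaw) to put TCP at x,y,z; prints dx,dy,dz mm, turn"
    s=st or robot.get_state();R=np.array(s['orientation']);p=np.array(s['tool_pos'])
    a=np.degrees(np.arctan2(R[1,0],R[0,0])); t=0 if yaw is None else a-yaw
    c,q=np.cos(np.radians(t)),np.sin(np.radians(t));R2=R@np.array([[c,-q,0],[q,c,0],[0,0,1]])
    d=R2.T@(np.array([x,y,z])-p)
    print('tool shift mm',d.round(1),'turn first',round(t,1),'| tcp',p.round(1),'yaw',round(a,1),'F',np.array(s['ft_force']).round(1),'grip',round(s['grip_width'],1),'t',round(s['clock'],2))
def fr(o,yaw,X,Y):
    a=np.radians(yaw);return np.array([o[0]+np.cos(a)*X-np.sin(a)*Y,o[1]+np.sin(a)*X+np.cos(a)*Y])
E
python3 - <<'E'
from h import *
z=np.load('top0.npz');W=cloud('top',z['d']);im=z['im'].astype(int)
v,u=np.mgrid[0:480,0:640]
def cc(m):
    n,l,st,c=cv2.connectedComponentsWithStats(m.astype(np.uint8));i=1+np.argmax(st[1:,4]);return l==i
m=cc((u>340)&(u<460)&(v>180)&(v<280)&(abs(W[...,2]-67)<5)); print(cv2.minAreaRect(W[m][:,:2].astype(np.float32)),W[m].mean(0))
m=cc((u>385)&(u<415)&(v>270)&(v<300)&(im[...,0]>150)&(im[...,2]<90)&(W[...,2]>40)); print('btn',m.sum(),W[m].mean(0),np.argwhere(m).mean(0))
z2=np.load('scene0.npz');S=cloud('scene',z2['d']);
m=(abs(S[...,2]-67)<5)&(S[...,0]>450)&(S[...,0]<690)&(S[...,1]>-320)&(S[...,1]<-60);m=cc(m)
print(cv2.minAreaRect(S[m][:,:2].astype(np.float32)),S[m].mean(0))
m=(abs(S[...,2]-48)<5)&(S[...,0]>395)&(S[...,0]<455)&(S[...,1]>-240)&(S[...,1]<-150);print('btnS',m.sum(),S[m].mean(0))
go(424,-192,75,2.5)
E
```

```text
((565.7916259765625, -186.8707275390625), (200.4615020751953, 219.95889282226562), 2.901834487915039) [ 565.12431702 -186.79416244   67.43870709]
btn 46 [ 419.54812743 -196.62261351   48.9356654 ] [284.67391304 402.54347826]
((565.7490844726562, -190.47286987304688), (204.3518829345703, 225.85980224609375), 2.5454280376434326) [ 569.99816375 -198.10928219   67.73107326]
btnS 108 [ 429.34134636 -198.75211479   46.44802145]
tool shift mm [ 310.5 -354.7  167.1] turn first 10.5 | tcp [ 129.3 -560.1  241.8] yaw 13.0 F [ 0.6  0.3 -0.2] grip 85.3 t 0.1
```

Call:
play_rows:
  increments:
    - [0,0,0,5.2]
    - [0,0,0,5.2]
    - [0.02,-0.022,0,0]
    - [0.02,-0.022,0,0]
    - [0.02,-0.022,0,0]
    - [0.02,-0.022,0,0]
    - [0.02,-0.022,0,0]
    - [0.02,-0.022,0,0]
    - [0.02,-0.022,0,0]
    - [0.02,-0.022,0,0]
    - [0.02,-0.022,0,0]
    - [0.02,-0.022,0,0]
    - [0.02,-0.022,0,0]
    - [0.02,-0.022,0,0]
    - [0.02,-0.022,0,0]
    - [0.02,-0.022,0,0]
    - [0.02,-0.022,0,0]
    - [0,-0.022,0,0]
  jaw: 0

```text
clock: 1.6
tool_pos: [415.0, -193.6, 241.8]
orientation: [[0.999, 0.046, -0.0], [0.046, -0.999, 0.001], [-0.0, -0.001, -1.0]]
ft_force: [-0.4, -0.9, 0.8]
grip_width: -0.0
```

```bash
python3 -c "
from h import *
go(421,-195,75,2.8)"
```

```text
tool shift mm [  5.9   1.9 166.8] turn first -0.1 | tcp [ 415.  -193.6  241.8] yaw 2.7 F [-0.4 -0.9  0.8] grip -0.0 t 1.6
```

Call:
play_rows:
  increments:
    - [0.003,0.001,0.03,0]
    - [0.003,0.001,0.035,0]
    - [0,0,0.035,0]
    - [0,0,0.035,0]
    - [0,0,0.032,0]
    - [0,0,0.006,0]
    - [0,0,0.004,0]
    - [0,0,0.004,0]
    - [0,0,0.004,0]
    - [0,0,0.003,0]
    - [0,0,0.002,0]
    - [0,0,0,0]

```text
clock: 2.6
tool_pos: [419.8, -197.3, 53.1]
orientation: [[0.999, 0.045, 0.002], [0.045, -0.999, -0.001], [0.002, 0.001, -1.0]]
ft_force: [2.8, -1.4, 4.5]
grip_width: -0.3
```

Run:
```python
from h import *
go(421,-195,51,2.8)
im,d=look('scene');W=cloud('scene',d);m=(W[...,2]>120)&(W[...,0]>560)&(W[...,0]<800)&(W[...,1]<0)&(W[...,1]>-350);print(m.sum(),W[m].mean(0) if m.any() else '')
```

```text
tool shift mm [ 1.3 -2.2  2.1] turn first -0.2 | tcp [ 419.8 -197.3   53.1] yaw 2.6 F [ 2.8 -1.4  4.5] grip -0.3 t 2.6
3230 [ 591.16080646 -207.33269063  147.43377935]
```

Call:
play_rows:
  increments:
    - [0,0,-0.03,0]
    - [0,0,-0.035,0]
    - [0,0,-0.035,0]
    - [0,0,-0.035,0]
    - [0,0,-0.02,0]
    - [0.02,0,0,0]
    - [0.028,0,0,0]
    - [0.028,0,0,0]
    - [0.028,0,0,0]
    - [0.028,0,0,0]
    - [0.028,0,0,0]
    - [0.028,0,0,0]
    - [0.028,0,0,0]
    - [0.015,0,0,0]
    - [0,0,0,0]

```text
clock: 3.9
tool_pos: [651.8, -185.7, 206.2]
orientation: [[0.999, 0.046, -0.001], [0.046, -0.999, 0.001], [-0.001, -0.001, -1.0]]
ft_force: [-0.6, -0.9, 0.3]
grip_width: -0.2
```

```bash
cat >> h.py <<'E'
def lid():
    im,d=look('scene');W=cloud('scene',d);X=W-np.array([566,-188,0]);a=np.radians(2.8)
    x=np.cos(a)*X[...,0]+np.sin(a)*X[...,1];y=-np.sin(a)*X[...,0]+np.cos(a)*X[...,1];z=W[...,2]
    # near side: +y wall of the lid shell
    m=(abs(y-110)<7)&(z>60)&(z<235)&(x>20)&(x<260)
    if m.sum()<20: print('few',m.sum());return
    zz=z[m];xx=x[m];r=[]
    for h in(90,120,150,180,200):
        k=abs(zz-h)<6
        if k.sum()>2:
            q=np.percentile(xx[k],5);r.append((h,round(q,1),round(np.pi-np.arctan2(h-22,q-100),3)))
    print('lid',r);return im
E
python3 - <<'E'
from h import *
go(705,-181,206,2.8)
im=lid(); lid(); save(im if im is not None else look('scene')[0],'s1.png')
E
```

```text
tool shift mm [53.4 -2.1  0.1] turn first -0.1 | tcp [ 651.8 -185.7  206.2] yaw 2.7 F [-0.6 -0.9  0.3] grip -0.2 t 3.9
lid [(90, np.float64(226.1), np.float64(2.647))]
lid [(90, np.float64(226.2), np.float64(2.647)), (200, np.float64(183.9), np.float64(2.011))]
```

View pics/s1.png

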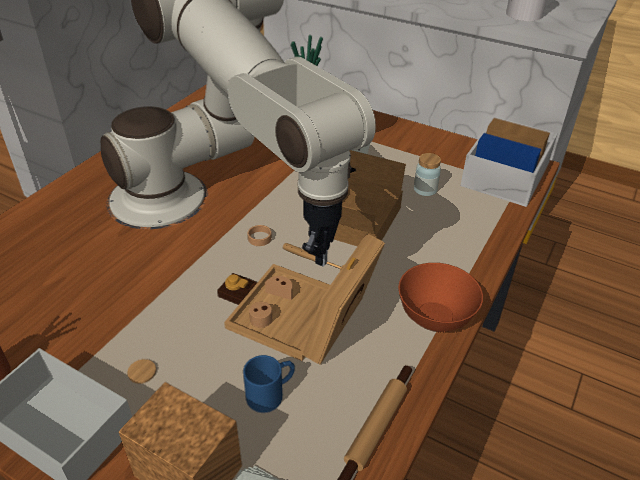

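The lid is up, with its free edge around (375,240) to (330,330) in the picture. I can see two stamps with pips in the case, at (283,285) and (262,314). Next I'll touch the lid.

Call:
play_rows:
  increments:
    - [0.01,0,0,0]
    - [0.01,0,0,0]
    - [0.008,0,0,0]
    - [0.006,0,0,0]
    - [0.005,0,0,0]
    - [0.004,0,0,0]
    - [0.004,0,0,0]
    - [0.003,0,0,0]
    - [0.003,0,0,0]
    - [0,0,0,0]

```text
clock: 4.83
tool_pos: [703.2, -183.8, 207.1]
orientation: [[0.999, 0.045, -0.0], [0.045, -0.999, 0.0], [-0.0, -0.0, -1.0]]
ft_force: [0.0, 0.5, 0.2]
grip_width: 0.2
```

```bash
sed -i 's/abs(y-110)<7/abs(y+110)<7/' h.py
python3 - <<'E'
from h import *
go(705,-181,206,2.8)
for i in range(4): lid()
E
```

```text
tool shift mm [ 2.  -2.7  1.1] turn first -0.2 | tcp [ 703.2 -183.8  207.1] yaw 2.6 F [0.  0.5 0.2] grip 0.2 t 4.83
lid [(90, np.float64(121.6), np.float64(1.878)), (120, np.float64(129.5), np.float64(1.863)), (150, np.float64(137.4), np.float64(1.855)), (180, np.float64(146.0), np.float64(1.854)), (200, np.float64(153.4), np.float64(1.862))]
lid [(90, np.float64(121.5), np.float64(1.878)), (120, np.float64(130.4), np.float64(1.872)), (150, np.float64(137.4), np.float64(1.855)), (180, np.float64(146.6), np.float64(1.857)), (200, np.float64(151.8), np.float64(1.854))]
lid [(90, np.float64(120.5), np.float64(1.864)), (120, np.float64(130.3), np.float64(1.871)), (150, np.float64(138.2), np.float64(1.861)), (180, np.float64(146.0), np.float64(1.854)), (200, np.float64(151.9), np.float64(1.854))]
lid [(90, np.float64(120.6), np.float64(1.865)), (120, np.float64(128.6), np.float64(1.855)), (150, np.float64(137.2), np.float64(1.853)), (180, np.float64(145.9), np.float64(1.853)), (200, np.float64(150.9), np.float64(1.849))]
```

Call:
play_rows:
  increments:
    - [0.003,0,0,0]
    - [0.003,0,0,0]
    - [0.003,0,0,0]
    - [0.003,0,0,0]
    - [0,0,0,0]
    - [0,0,0,0]
    - [0,0,0,0]
    - [0,0,0,0]

```text
clock: 5.7
tool_pos: [714.7, -183.4, 207.3]
orientation: [[0.999, 0.045, -0.0], [0.045, -0.999, 0.0], [-0.0, -0.0, -1.0]]
ft_force: [-0.1, 0.0, -0.1]
grip_width: 0.1
```

Run:
```python
from h import *
go(705,-181,206,2.8)
for i in range(2): im=lid()
save(cv2.resize(im[180:380,200:440],None,fx=3,fy=3),'s2.png')
```

```text
tool shift mm [-9.6 -2.8  1.3] turn first -0.2 | tcp [ 714.7 -183.4  207.3] yaw 2.6 F [-0.1  0.  -0.1] grip 0.1 t 5.7
lid [(90, np.float64(123.8), np.float64(1.907)), (120, np.float64(134.1), np.float64(1.906)), (150, np.float64(144.4), np.float64(1.905)), (180, np.float64(156.0), np.float64(1.911)), (200, np.float64(161.9), np.float64(1.905))]
lid [(90, np.float64(125.9), np.float64(1.935)), (120, np.float64(134.1), np.float64(1.906)), (150, np.float64(144.6), np.float64(1.906)), (180, np.float64(154.1), np.float64(1.901)), (200, np.float64(162.4), np.float64(1.908))]
```

View pics/s2.png

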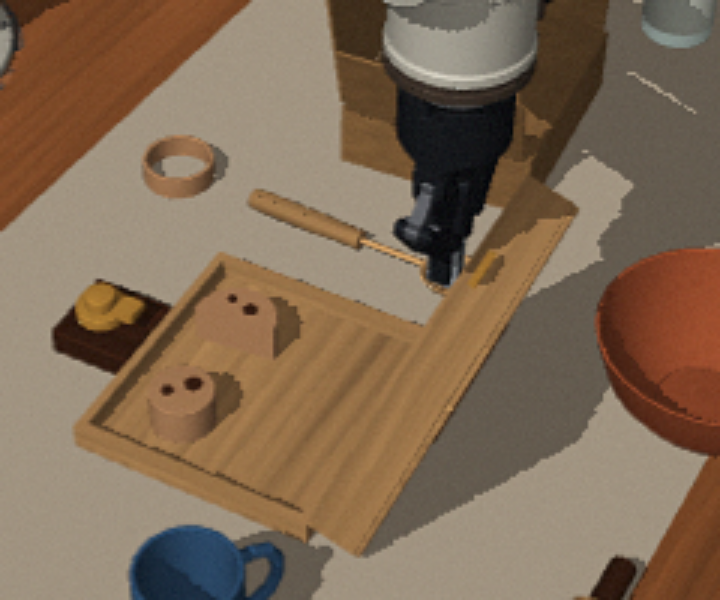

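The lid moved from 1.857 to 1.906 rad with the 12 mm advance, so the finger is touching it. In the crop the half-like stamp is at (240,325) and the round one at (183,402). I'll hold here until it is still.

Call:
play_rows:
  increments:
    - [0,0,0,0]
    - [0,0,0,0]
    - [0,0,0,0]
    - [0,0,0,0]
    - [0,0,0,0]
    - [0,0,0,0]
    - [0,0,0,0]
    - [0,0,0,0]
    - [0,0,0,0]
    - [0,0,0,0]
    - [0,0,0,0]
    - [0,0,0,0]
    - [0,0,0,0]
    - [0,0,0,0]
    - [0,0,0,0]
    - [0,0,0,0]
    - [0,0,0,0]
    - [0,0,0,0]
    - [0,0,0,0]
    - [0,0,0,0]

```text
clock: 7.47
tool_pos: [714.8, -183.4, 207.3]
orientation: [[0.999, 0.045, -0.0], [0.045, -0.999, 0.0], [-0.0, -0.0, -1.0]]
ft_force: [1.1, -0.1, 0.2]
grip_width: -0.3
```

Run:
```python
from h import *
lid();lid()
```

```text
lid [(90, np.float64(123.8), np.float64(1.907)), (120, np.float64(134.7), np.float64(1.911)), (150, np.float64(145.2), np.float64(1.91)), (180, np.float64(155.5), np.float64(1.909)), (200, np.float64(161.3), np.float64(1.902))]
lid [(90, np.float64(124.5), np.float64(1.916)), (120, np.float64(134.0), np.float64(1.904)), (150, np.float64(144.4), np.float64(1.905)), (180, np.float64(154.5), np.float64(1.903)), (200, np.float64(162.5), np.float64(1.908))]
```

Call:
play_rows:
  increments:
    - [-0.002,0,0,0]
    - [-0.002,0,0,0]
    - [-0.002,0,0,0]
    - [-0.002,0,0,0]
    - [-0.002,0,0,0]
    - [-0.002,0,0,0]
    - [-0.002,0,0,0]
    - [-0.002,0,0,0]
    - [-0.002,0,0,0]
    - [-0.002,0,0,0]
    - [-0.005,0,0,0]
    - [-0.01,0,0,0]
    - [-0.025,0,0,0]
    - [-0.03,0,0,0]
    - [-0.03,0,0,0]
    - [-0.03,0,0,0]
    - [-0.03,0.01,0,0]
    - [-0.03,0.03,0,0]
    - [-0.03,0.03,0,0]
    - [0,0,0,0]
  jaw: 1

```text
clock: 9.23
tool_pos: [475.2, -266.9, 207.7]
orientation: [[0.999, 0.042, -0.001], [0.042, -0.999, -0.002], [-0.001, 0.002, -1.0]]
ft_force: [-0.5, 0.5, -1.4]
grip_width: 85.6
```

Run:
```python
from h import *
s=robot.get_state();print(s['tool_pos'],s['clock'])
im,d=look('top');np.savez('top1.npz',im=im,d=d);save(im,'t1.png')
lid()
```

```text
[ 475.16396511 -266.86017937  207.67938722] 9.2333
lid [(90, np.float64(120.3), np.float64(1.86)), (120, np.float64(126.6), np.float64(1.836)), (150, np.float64(136.2), np.float64(1.846)), (180, np.float64(142.3), np.float64(1.833)), (200, np.float64(148.0), np.float64(1.834))]
```

View pics/t1.png

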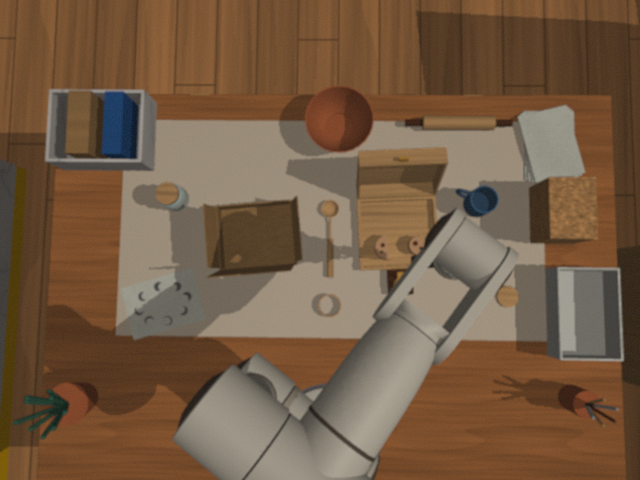

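The lid is standing still. The top view shows two stamps, near (383,245) and (413,245), with the arm hiding part of the case. I'll clear the arm out of the view.

Call:
play_rows:
  increments:
    - [-0.02,0.03,0,0]
    - [-0.02,0.03,0,0]
    - [-0.02,0.03,0,0]
    - [-0.02,0.03,0,0]
    - [-0.02,0.03,0,0]
    - [0,0.03,0,0]
    - [0,0,0,0]

```text
clock: 9.92
tool_pos: [387.1, -450.9, 206.6]
orientation: [[0.999, 0.043, -0.0], [0.043, -0.999, -0.001], [-0.0, 0.001, -1.0]]
ft_force: [0.7, -0.7, -0.3]
grip_width: 85.8
```

Run:
```python
from h import *
im,d=look('top');np.savez('top1.npz',im=im,d=d)
im2,d2=look('scene');np.savez('sc1.npz',im=im2,d=d2)
a=cv2.resize(im[185:285,345:455],None,fx=5,fy=5,interpolation=cv2.INTER_CUBIC);save(a,'t2.png')
W=cloud('top',d);m=(W[...,2]>32)&(W[...,2]<46)&(W[...,0]<655)&(W[...,0]>470)&(W[...,1]<-80)&(W[...,1]>-290)
n,l,st,c=cv2.connectedComponentsWithStats(m.astype(np.uint8))
S=cloud('scene',d2)
for i in range(1,n):
    if st[i,4]>25:
        P=W[l==i];print(st[i],P.mean(0).round(1),cv2.minAreaRect(P[:,:2].astype(np.float32)))
```

```text
[375 235  15  24 239] [ 522.  -142.5   39.7] ((522.0130615234375, -140.34877014160156), (63.931983947753906, 36.1888427734375), 7.76197624206543)
[409 236  19  19 264] [ 529.9 -240.3   39.6] ((529.602783203125, -240.60491943359375), (50.31888961791992, 50.30531311035156), 88.2745361328125)
```

View pics/t2.png

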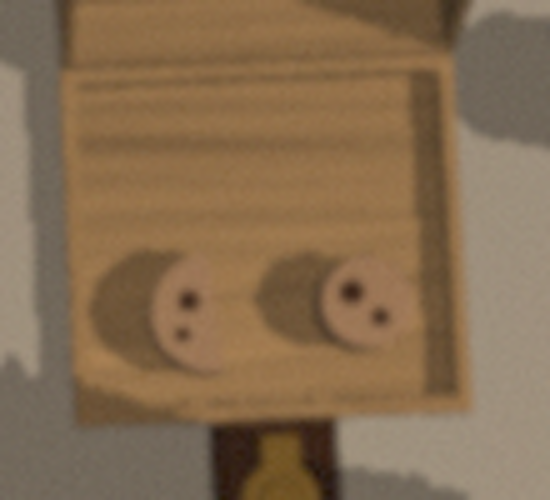

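The crop shows the half-moon at (190,315), flat side toward -y, and the full moon at (365,300). There are two stamps in total. I'll grasp the full moon first.

Run:
```python
from h import *
go(530,-240.5,90,2.8)
```

```text
tool shift mm [ 151.9 -199.6  116.8] turn first -0.2 | tcp [ 388.  -447.4  206.6] yaw 2.6 F [-0.7  0.6  0.1] grip 85.8 t 10.02
```

Call:
play_rows:
  increments:
    - [0.019,-0.025,0,0]
    - [0.019,-0.025,0,0]
    - [0.019,-0.025,0,0]
    - [0.019,-0.025,0,0]
    - [0.019,-0.025,0,0]
    - [0.019,-0.025,0,0]
    - [0.019,-0.025,0.03,0]
    - [0.019,-0.025,0.03,0]
    - [0,0,0.03,0]
    - [0,0,0.027,0]
    - [0,0,0,0]
    - [0,0,0,0]
  jaw: 0.7
  force: 40

```text
clock: 11.02
tool_pos: [528.8, -241.2, 92.5]
orientation: [[0.999, 0.047, -0.002], [0.047, -0.999, 0.001], [-0.002, -0.001, -1.0]]
ft_force: [0.3, -0.1, 1.6]
grip_width: 59.6
```

Run:
```python
from h import *
go(530,-240.5,20,2.8)
im,d=look('scene');W=cloud('scene',d)
m=(W[...,2]>33)&(W[...,2]<44)&(W[...,0]<655)&(W[...,0]>470)&(W[...,1]<-80)&(W[...,1]>-290)
n,l,st,c=cv2.connectedComponentsWithStats(m.astype(np.uint8))
for i in range(1,n):
    if st[i,4]>25: P=W[l==i];print(P.mean(0).round(1),cv2.minAreaRect(P[:,:2].astype(np.float32)))
```

```text
tool shift mm [ 1.4 -0.5 72.5] turn first -0.1 | tcp [ 528.8 -241.2   92.5] yaw 2.7 F [ 0.3 -0.1  1.6] grip 59.6 t 11.02
[ 526.6 -146.8   39.4] ((525.5606689453125, -145.76263427734375), (48.412357330322266, 49.523460388183594), 27.936012268066406)
[ 533.3 -247.    39.6] ((532.2291870117188, -245.34629821777344), (51.435970306396484, 49.66761779785156), 78.37571716308594)
```

Call:
play_rows:
  increments:
    - [0.002,0.001,0.02,0]
    - [0,0,0.02,0]
    - [0,0,0.015,0]
    - [0,0,0.01,0]
    - [0,0,0.006,0]
    - [0,0,0,0]
    - [0,0,0,0]

```text
clock: 11.65
tool_pos: [531.4, -244.0, 22.9]
orientation: [[0.999, 0.045, 0.001], [0.045, -0.999, -0.001], [0.001, 0.001, -1.0]]
ft_force: [-0.4, -0.0, 0.0]
grip_width: 59.9
```

Call:
play_rows:
  increments:
    - [0,0,0,0]
    - [0,0,0,0]
    - [0,0,0,0]
    - [0,0,0,0]
    - [0,0,0,0]
    - [0,0,0,0]
  jaw: 0.4

```text
clock: 12.15
tool_pos: [531.5, -244.0, 23.3]
orientation: [[0.999, 0.045, 0.002], [0.045, -0.999, -0.001], [0.002, 0.001, -1.0]]
ft_force: [-1.2, 1.6, 7.4]
grip_width: 50.9
```

Call:
play_rows:
  increments:
    - [0,0,-0.01,0]
    - [0,0,-0.02,0]
    - [0,0,-0.03,0]
    - [0,0,-0.03,0]
    - [0,0,-0.03,0]
    - [0,0,-0.03,0]
    - [0,0,-0.03,0]
    - [0,0,0,0]

```text
clock: 12.82
tool_pos: [532.3, -244.5, 209.5]
orientation: [[0.999, 0.045, 0.008], [0.045, -0.999, -0.005], [0.008, 0.005, -1.0]]
ft_force: [1.0, -1.2, 0.0]
grip_width: 50.6
```

Run:
```python
from h import *
go(558.8,251.7,200,5.3)
```

```text
tool shift mm [  72.1 -491.7    7.3] turn first -2.7 | tcp [ 532.3 -244.5  209.5] yaw 2.6 F [ 1.  -1.2  0. ] grip 50.6 t 12.82
```

Call:
play_rows:
  increments:
    - [0,0,0,-2.7]
    - [0.004,-0.026,0,0]
    - [0.004,-0.026,0,0]
    - [0.004,-0.026,0,0]
    - [0.004,-0.026,0,0]
    - [0.004,-0.026,0,0]
    - [0.004,-0.026,0,0]
    - [0.004,-0.026,0,0]
    - [0.004,-0.026,0,0]
    - [0.004,-0.026,0,0]
    - [0.004,-0.026,0,0]
    - [0.004,-0.026,0,0]
    - [0.004,-0.026,0,0]
    - [0.004,-0.026,0,0]
    - [0.004,-0.026,0,0]
    - [0.004,-0.026,0,0]
    - [0.004,-0.026,0,0]
    - [0.004,-0.026,0,0]
    - [0.002,-0.026,0,0]
    - [0.002,-0.024,0,0]

```text
clock: 14.48
tool_pos: [557.0, 254.4, 203.0]
orientation: [[0.996, 0.093, 0.001], [0.093, -0.996, 0.001], [0.001, -0.0, -1.0]]
ft_force: [-0.3, -0.3, 0.4]
grip_width: 50.5
```

Run:
```python
from h import *
im,d=look('scene');save(im[60:380,200:560],'s3.png')
go(558.8,251.7,27,5.3)
```

```text
tool shift mm [  1.5   6.6 175.8] turn first 0.1 | tcp [556.6 257.8 202.8] yaw 5.4 F [-1.6  3.1 -1.3] grip 50.8 t 14.53
```

View pics/s3.png

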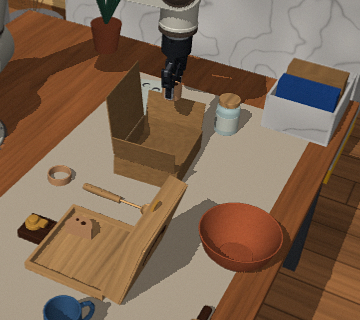

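The full moon is held, at (172,90) in the crop, and the half is still in the case at (82,225). I'll lower it into the carton.

Call:
play_rows:
  increments:
    - [0.001,0.003,0.02,0]
    - [0.001,0.002,0.025,0]
    - [0,0,0.03,0]
    - [0,0,0.03,0]
    - [0,0,0.03,0]
    - [0,0,0.025,0]
    - [0,0,0.012,0]
    - [0,0,0.007,0]
    - [0,0,0,0]
    - [0,0,0,0]

```text
clock: 15.37
tool_pos: [560.3, 248.3, 24.2]
orientation: [[0.996, 0.092, 0.002], [0.092, -0.996, 0.001], [0.002, -0.0, -1.0]]
ft_force: [0.7, 0.5, -0.5]
grip_width: 50.9
```

Call:
play_rows:
  increments:
    - [0,0,0,0]
    - [0,0,0,0]
    - [0,0,0,0]
    - [0,0,-0.01,0]
    - [0,0,-0.02,0]
    - [0,0,-0.03,0]
    - [0,0,-0.04,0]
    - [0,0,-0.04,0]
    - [0,0,-0.04,0]
    - [0,0,0,0]
  jaw: 0.75

```text
clock: 16.2
tool_pos: [561.5, 248.8, 212.6]
orientation: [[0.996, 0.093, 0.011], [0.092, -0.996, 0.004], [0.011, -0.003, -1.0]]
ft_force: [1.1, -0.4, 1.4]
grip_width: 63.9
```

Run:
```python
from h import *
im,d=look('scene');W=cloud('scene',d)
m=(W[...,2]>33)&(W[...,2]<44)&(W[...,0]<655)&(W[...,0]>470)&(W[...,1]<-80)&(W[...,1]>-290)
n,l,st,c=cv2.connectedComponentsWithStats(m.astype(np.uint8))
for i in range(1,n):
    if st[i,4]>25: P=W[l==i];print(st[i],P.mean(0).round(1),cv2.minAreaRect(P[:,:2].astype(np.float32)))
go(522,-143,200,6)
```

```text
[265 276  27  16 273] [ 521.9 -148.2   39.3] ((519.8820190429688, -144.8945770263672), (68.68606567382812, 40.53498077392578), 11.626981735229492)
tool shift mm [-79.7 385.4   7.3] turn first -0.7 | tcp [560.9 248.6 208.6] yaw 5.3 F [-0.2  0.  -1.1] grip 64.1 t 16.25
```

Run:
```python
from h import *
go(521,-142,200,7.5)
```

```text
tool shift mm [-90.6 382.1   7.3] turn first -2.2 | tcp [560.9 248.6 208.6] yaw 5.3 F [-0.2  0.  -1.1] grip 64.1 t 16.25
```

Call:
play_rows:
  increments:
    - [0,0,0,-2.2]
    - [-0.005,0.024,0,0]
    - [-0.006,0.024,0,0]
    - [-0.006,0.024,0,0]
    - [-0.006,0.024,0,0]
    - [-0.006,0.024,0,0]
    - [-0.006,0.024,0,0]
    - [-0.006,0.024,0,0]
    - [-0.006,0.024,0,0]
    - [-0.006,0.024,0,0]
    - [-0.006,0.024,0,0]
    - [-0.006,0.024,0,0]
    - [-0.006,0.024,0,0]
    - [-0.005,0.024,0.03,0]
    - [-0.005,0.024,0.04,0]
    - [-0.005,0.024,0.03,0]
    - [-0.005,0.022,0.02,0]
    - [0,0,0,0]
    - [0,0,0,0]
  jaw: 0.66

```text
clock: 17.83
tool_pos: [518.6, -140.2, 86.3]
orientation: [[0.992, 0.129, -0.002], [0.129, -0.992, 0.001], [-0.002, -0.002, -1.0]]
ft_force: [1.3, -0.3, 0.2]
grip_width: 56.4
```

Run:
```python
from h import *
im,d=look('scene');W=cloud('scene',d)
m=(W[...,2]>33)&(W[...,2]<44)&(W[...,0]<655)&(W[...,0]>470)&(W[...,1]<-80)&(W[...,1]>-290)
n,l,st,c=cv2.connectedComponentsWithStats(m.astype(np.uint8))
for i in range(1,n):
    if st[i,4]>25: P=W[l==i];print(st[i],P.mean(0).round(1),cv2.minAreaRect(P[:,:2].astype(np.float32)))
go(521,-142,23,7.5)
```

```text
[265 276  27  17 261] [ 523.  -149.1   39.3] ((521.4376831054688, -145.26568603515625), (67.88860321044922, 42.12663650512695), 10.1486177444458)
tool shift mm [ 1.4  2.5 64.5] turn first -0.1 | tcp [ 519.4 -139.7   87.5] yaw 7.4 F [ 1.  -0.1  0.5] grip 56.5 t 17.88
```

Call:
play_rows:
  increments:
    - [0.001,0.002,0.02,0]
    - [0,0,0.02,0]
    - [0,0,0.014,0]
    - [0,0,0.008,0]
    - [0,0,0.002,0]
    - [0,0,0,0]
    - [0,0,0,0]

```text
clock: 18.47
tool_pos: [521.4, -141.5, 24.4]
orientation: [[0.991, 0.131, 0.001], [0.131, -0.991, -0.0], [0.001, 0.001, -1.0]]
ft_force: [0.6, -0.6, -0.0]
grip_width: 56.6
```

Call:
play_rows:
  increments:
    - [0,0,0,0]
    - [0,0,0,0]
    - [0,0,0,0]
    - [0,0,0,0]
    - [0,0,0,0]
    - [0,0,0,0]
    - [0,0,0,0]
  jaw: 0.2

```text
clock: 19.05
tool_pos: [521.2, -141.8, 24.4]
orientation: [[0.991, 0.13, 0.001], [0.13, -0.991, -0.0], [0.001, 0.001, -1.0]]
ft_force: [-1.2, 1.8, 8.3]
grip_width: 35.2
```

Call:
play_rows:
  increments:
    - [0,0,-0.01,0]
    - [0,0,-0.02,0]
    - [0,0,-0.03,0]
    - [0,0,-0.03,0]
    - [0,0,-0.03,0]
    - [0,0,-0.03,0]
    - [0,0,-0.03,0]
    - [0,0,0,0]

```text
clock: 19.72
tool_pos: [522.2, -142.3, 210.2]
orientation: [[0.991, 0.13, 0.008], [0.13, -0.991, -0.003], [0.007, 0.004, -1.0]]
ft_force: [0.9, -0.4, -0.7]
grip_width: 35.2
```

Run:
```python
from h import *
x,y=fr((553,206),5.3,10,-45);print(x,y)
go(x,y,200,5.3)
```

```text
567.1139234169411 162.11609445615943
tool shift mm [  72.8 -299.     9.6] turn first 2.2 | tcp [ 522.2 -142.3  210.2] yaw 7.5 F [ 0.9 -0.4 -0.7] grip 35.2 t 19.72
```

Call:
play_rows:
  increments:
    - [0,0,0,2.2]
    - [0.005,-0.02,0,0]
    - [0.005,-0.02,0,0]
    - [0.005,-0.02,0,0]
    - [0.005,-0.02,0,0]
    - [0.005,-0.02,0,0]
    - [0.005,-0.02,0,0]
    - [0.005,-0.02,0,0]
    - [0.005,-0.02,0,0]
    - [0.005,-0.02,0,0]
    - [0.005,-0.02,0,0]
    - [0.005,-0.02,0,0]
    - [0.005,-0.02,0,0]
    - [0.005,-0.02,0,0]
    - [0.005,-0.02,0,0]
    - [0.003,-0.02,0,0]
    - [0,0,0,0]
    - [0,0,0,0]

```text
clock: 21.22
tool_pos: [565.5, 164.5, 203.7]
orientation: [[0.996, 0.094, 0.0], [0.094, -0.996, 0.0], [0.0, -0.0, -1.0]]
ft_force: [-0.6, -0.6, -0.7]
grip_width: 35.2
```

Run:
```python
from h import *
im,d=look('scene');save(cv2.resize(im[100:300,240:480],None,fx=2.5,fy=2.5),'s4.png')
go(567,162,27,5.3)
```

```text
tool shift mm [  1.2   1.9 176.6] turn first 0.0 | tcp [565.6 163.8 203.6] yaw 5.3 F [ 0.1  0.2 -1. ] grip 35.1 t 21.27
```

View pics/s4.png

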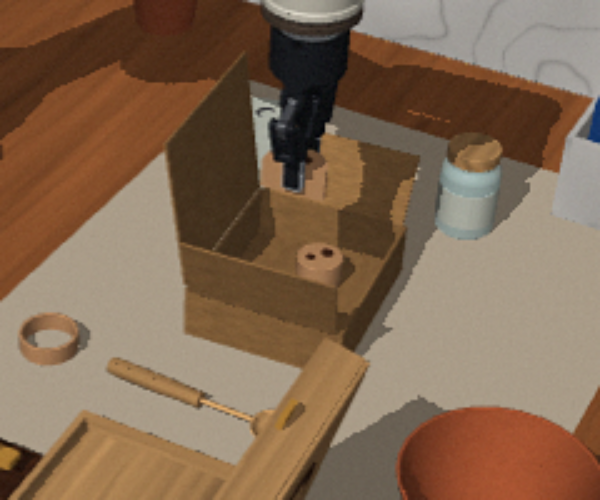

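The half is held and the full moon lies in the carton at crop (320,260). It may have been knocked, so I'll measure it before lowering.

Run:
```python
from h import *
im,d=look('scene');W=cloud('scene',d)
a=np.radians(5.3);X=W-np.array([553,206,0]);x=np.cos(a)*X[...,0]+np.sin(a)*X[...,1];y=-np.sin(a)*X[...,0]+np.cos(a)*X[...,1]
m=(abs(W[...,2]-38)<5)&(abs(x)<83)&(abs(y)<96)
n,l,st,c=cv2.connectedComponentsWithStats(m.astype(np.uint8))
for i in range(1,n):
    if st[i,4]>20: k=l==i;print(st[i],x[k].mean(),y[k].mean(),x[k].min(),x[k].max(),y[k].min(),y[k].max())
```

```text
[359 197  18  14 170] 11.359714794768333 38.03805854944158 -14.739949843202528 35.74352568123689 11.23020072244561 66.89567037352141
```

Call:
play_rows:
  increments:
    - [0.001,0.002,0.02,0]
    - [0,0,0.025,0]
    - [0,0,0.03,0]
    - [0,0,0.03,0]
    - [0,0,0.03,0]
    - [0,0,0.025,0]
    - [0,0,0.012,0]
    - [0,0,0.008,0]
    - [0,0,0,0]
    - [0,0,0,0]

```text
clock: 22.15
tool_pos: [567.5, 161.6, 24.2]
orientation: [[0.996, 0.092, 0.001], [0.092, -0.996, 0.0], [0.001, -0.0, -1.0]]
ft_force: [0.2, 0.1, -1.1]
grip_width: 34.9
```

Call:
play_rows:
  increments:
    - [0,0,0,0]
    - [0,0,0,0]
    - [0,0,0,0]
    - [0,0,-0.01,0]
    - [0,0,-0.02,0]
    - [0,0,-0.03,0]
    - [0,0,-0.04,0]
    - [0,0,-0.04,0]
    - [0,0,-0.04,0]
    - [0,0,0,0]
  jaw: 0.58

```text
clock: 22.98
tool_pos: [568.9, 162.3, 212.8]
orientation: [[0.996, 0.092, 0.011], [0.092, -0.996, 0.002], [0.011, -0.001, -1.0]]
ft_force: [0.9, 0.5, 1.4]
grip_width: 49.5
```

```bash
cat >> h.py <<'E'
def carton(n='scene'):
    im,d=look(n);W=cloud(n,d)
    a=np.radians(5.3);X=W-np.array([553,206 if n=='top' else 203,0]);x=np.cos(a)*X[...,0]+np.sin(a)*X[...,1];y=-np.sin(a)*X[...,0]+np.cos(a)*X[...,1]
    return im,x,y,W[...,2]
E
python3 - <<'E'
from h import *
s=robot.get_state();print(s['tool_pos'])
im,x,y,z=carton('top')
m=(abs(z-38)<5)&(abs(x)<83)&(abs(y)<96)
n,l,st,c=cv2.connectedComponentsWithStats(m.astype(np.uint8))
for i in range(1,n):
    if st[i,4]>20: k=l==i;print(st[i],x[k].mean(),y[k].mean(),x[k].min(),x[k].max(),y[k].min(),y[k].max())
im,x,y,z=carton('scene')
for h in (75,90,105,120,132):
    k=(abs(z-h)<4)&(abs(x)<80)
    print(h,[ (round(np.median(y[q]),1),q.sum()) for q in (k&(y>95)&(y<150),k&(y<-95)&(y>-150)) if q.any()])
for h in (80,120,160,200,225):
    k=(abs(z-h)<4)&(abs(y)<98)&(x<-85)&(x>-190); print(h,k.sum(),np.percentile(x[k],[10,50,90]).round(1) if k.any() else '')
E
```

```text
[568.93654042 162.30537154 212.81176341]
[267 227   6  13  40] 3.0013362823591168 -36.10189860366104 -14.882780847335995 19.05419869706935 -42.50006936768779 -28.931760702813108
[232 231  19  11 126] 0.9789055507152303 44.49126475884663 -14.194053450207692 14.993265954130884 19.112166099267043 68.6104385819516
75 [(np.float64(111.8), np.int64(162)), (np.float64(-108.4), np.int64(109))]
90 [(np.float64(118.6), np.int64(150)), (np.float64(-112.4), np.int64(104))]
105 [(np.float64(127.3), np.int64(125)), (np.float64(-117.0), np.int64(106))]
120 [(np.float64(135.9), np.int64(118)), (np.float64(-121.8), np.int64(109))]
132 [(np.float64(139.5), np.int64(72)), (np.float64(-124.8), np.int64(120))]
80 59 [-91.9 -89.9 -88.1]
120 75 [-98.1 -95.5 -94. ]
160 88 [-103.1 -101.3  -99.1]
200 97 [-108.7 -107.  -105. ]
225 98 [-112.7 -110.7 -108.8]
```

Call:
play_rows:
  increments:
    - [-0.002,-0.01,-0.01,0]
    - [-0.002,-0.022,0,0]
    - [-0.002,-0.022,0,0]
    - [-0.002,-0.022,0,0]
    - [-0.002,-0.022,0,0]
    - [-0.002,-0.022,0,0]
    - [-0.002,-0.022,0,0]
    - [-0.002,-0.022,0,0]
    - [0,-0.022,0,0]
    - [0,-0.022,0,0]
    - [0,-0.012,0.01,0]
    - [0,0,0.025,0]
    - [0,0,0.025,0]
    - [0,0,0.025,0]
    - [0,0,0,0]
    - [0,0,0,0]
  jaw: 0

```text
clock: 24.42
tool_pos: [529.8, 379.2, 127.0]
orientation: [[0.996, 0.092, -0.003], [0.092, -0.996, -0.002], [-0.003, 0.001, -1.0]]
ft_force: [-0.5, 0.4, 1.2]
grip_width: 0.0
```

```bash
cat >> h.py <<'E'
def cpos():
    s=robot.get_state();p=np.array(s['tool_pos']);a=np.radians(5.3);d=p-np.array([553,206,0])
    print('carton X %.1f Y %.1f z %.1f'%(np.cos(a)*d[0]+np.sin(a)*d[1],-np.sin(a)*d[0]+np.cos(a)*d[1],p[2]),'F',np.array(s['ft_force']).round(1),'t',s['clock'])
E
python3 -c "
from h import *
cpos();go(550,378,130,5.3)"
```

```text
carton X -7.1 Y 174.6 z 127.0 F [-0.5  0.4  1.2] t 24.4167
tool shift mm [20.  3. -3.] turn first -0.0 | tcp [529.8 379.2 127. ] yaw 5.3 F [-0.5  0.4  1.2] grip 0.0 t 24.42
```

Call:
play_rows:
  increments:
    - [0,0.009,0,0]
    - [0,0.009,0,0]
    - [0,0.009,0,0]
    - [0,0.009,-0.001,0]
    - [0,0.009,-0.001,0]
    - [0,0.009,-0.001,0]
    - [0,0.008,-0.001,0]
    - [0,0.008,-0.001,0]
    - [0,0.009,0,0]
    - [0,0.01,0.005,0]
    - [0,0.009,0.005,0]
    - [0,0.007,0.008,0]
    - [0,0.006,0.008,0]
    - [0,0.003,0.007,0]
    - [0,0.003,0.007,0]
    - [0,0.001,0.007,0]
    - [0,0.001,0.006,0]
    - [0,0,0,0]

```text
clock: 25.92
tool_pos: [541.1, 260.9, 78.6]
orientation: [[0.996, 0.092, -0.002], [0.092, -0.996, -0.0], [-0.002, 0.0, -1.0]]
ft_force: [-0.8, -0.2, -0.9]
grip_width: 0.1
```

```bash
python3 -c "
from h import *
cpos()
im,x,y,z=carton('scene')
for Y in (95,85,75,65,50,40,30):
    k=(abs(y-Y)<3)&(abs(x)<80)&(z>40)&(z<140); print(Y,k.sum(),np.percentile(z[k],[10,50,90]).round(1) if k.any() else '')
"
```

```text
carton X -6.8 Y 55.7 z 78.6 F [-0.8 -0.2 -0.9] t 25.9167
95 54 [62.6 65.3 68.8]
85 50 [63.2 66.  68.9]
75 56 [64.3 66.7 69.7]
65 64 [ 64.1  67.2 109.8]
50 109 [63.9 68.5 95.4]
40 98 [ 65.4  68.6 126.9]
30 99 [61.9 67.9 72.2]
```

Call:
play_rows:
  increments:
    - [0,0.001,0.0015,0]
    - [0,0.001,0.0015,0]
    - [0,0.001,0.001,0]
    - [0,0,0.001,0]
    - [0,0,0,0]
    - [0,0,0,0]

```text
clock: 26.47
tool_pos: [542.1, 257.9, 75.9]
orientation: [[0.996, 0.092, 0.001], [0.092, -0.996, 0.0], [0.001, -0.0, -1.0]]
ft_force: [-1.5, -1.6, 6.4]
grip_width: -0.1
```

Call:
play_rows:
  increments:
    - [0,0,-0.02,0]
    - [0,0,-0.035,0]
    - [0,0.01,-0.035,0]
    - [0,0.02,-0.03,0]
    - [0,0.022,-0.015,0]
    - [0,0.022,0,0]
    - [0,0.022,0,0]
    - [0,0.022,0,0]
    - [0,0.022,0,0]
    - [0,0.022,0,0]
    - [0,0.022,0,0]
    - [0,0.022,0,0]
    - [0,0.02,0,0]
    - [0,0,0.02,0]
    - [0,0,0.03,0]
    - [0,0,0.03,0]
    - [0,0,0,0]
    - [0,0,0,0]

```text
clock: 27.97
tool_pos: [562.3, 33.0, 130.0]
orientation: [[0.996, 0.092, -0.002], [0.092, -0.996, 0.0], [-0.002, -0.0, -1.0]]
ft_force: [0.1, -0.4, 0.8]
grip_width: -0.1
```

```bash
python3 -c "
from h import *
cpos()
im,x,y,z=carton('scene')
for Y in (95,85,75,65,50,40,30):
    k=(abs(y-Y)<3)&(abs(x)<80)&(z>40)&(z<140); print(Y,k.sum(),np.percentile(z[k],[10,50,90]).round(1) if k.any() else '')
"
```

```text
carton X -6.8 Y -173.1 z 130.0 F [ 0.1 -0.4  0.8] t 27.9667
95 59 [62.7 65.8 68.3]
85 58 [62.1 65.6 68.7]
75 69 [62.1 64.5 68.4]
65 67 [61.8 65.  68.5]
50 72 [62.1 64.9 67.8]
40 69 [60.9 65.9 68.4]
30 80 [56.7 64.5 68.6]
```

Call:
play_rows:
  increments:
    - [0,-0.009,0,0]
    - [0,-0.009,0,0]
    - [0,-0.009,0,0]
    - [0,-0.009,0,0]
    - [0,-0.008,0,0]
    - [0,-0.008,0,0]
    - [0,-0.008,-0.001,0]
    - [0,-0.008,-0.001,0]
    - [0,-0.009,0,0]
    - [0,-0.01,0.005,0]
    - [0,-0.009,0.005,0]
    - [0,-0.007,0.008,0]
    - [0,-0.006,0.008,0]
    - [0,-0.003,0.007,0]
    - [0,-0.003,0.007,0]
    - [0,-0.001,0.007,0]
    - [0,-0.001,0.006,0]
    - [0,0,0,0]

```text
clock: 29.52
tool_pos: [551.4, 149.3, 77.7]
orientation: [[0.996, 0.092, -0.002], [0.092, -0.996, -0.0], [-0.002, 0.0, -1.0]]
ft_force: [0.1, 0.4, 0.5]
grip_width: 0.2
```

Call:
play_rows:
  increments:
    - [0,-0.001,0.0015,0]
    - [0,-0.001,0.0015,0]
    - [0,-0.001,0.001,0]
    - [0,0,0.001,0]
    - [0,0,0,0]
    - [0,0,0,0]

```text
clock: 30.02
tool_pos: [552.1, 151.9, 75.7]
orientation: [[0.996, 0.092, 0.001], [0.092, -0.996, -0.001], [0.001, 0.001, -1.0]]
ft_force: [-4.8, -6.5, 16.1]
grip_width: 0.1
```

```bash
python3 -c "
from h import *
cpos()
im,x,y,z=carton('scene')
for Y in (95,85,75,65,50,40,30):
    k=(abs(y+Y)<3)&(abs(x)<80)&(z>40)&(z<140); print(-Y,k.sum(),np.percentile(z[k],[10,50,90]).round(1) if k.any() else '')
"
```

```text
carton X -5.9 Y -53.7 z 75.7 F [-4.8 -6.5 16.1] t 30.0167
-95 111 [53.3 64.7 68.4]
-85 97 [ 62.3  65.1 116. ]
-75 85 [62.7 65.1 68.1]
-65 150 [ 62.8  67.5 127.2]
-50 68 [ 62.7  65.5 108. ]
-40 70 [62.  64.5 68.7]
-30 72 [62.4 65.2 67.5]
```

Call:
play_rows:
  increments:
    - [0,0,-0.02,0]
    - [0,0,-0.035,0]
    - [0,0,-0.038,0]
    - [0,0,-0.038,0]
    - [0,0,-0.038,0]
    - [0,-0.01,-0.034,0]
    - [-0.015,-0.015,0,0]
    - [-0.02,-0.015,0,0]
    - [-0.025,-0.013,0,0]
    - [-0.025,0,0,0]
    - [-0.025,0,0,0]
    - [-0.025,0,0,0]
    - [-0.025,0,0,0]
    - [0,0,0.01,0]
    - [0,0,0,0]
    - [0,0,0,0]

```text
clock: 31.4
tool_pos: [387.7, 190.4, 267.3]
orientation: [[0.996, 0.092, 0.0], [0.092, -0.996, 0.0], [0.0, -0.0, -1.0]]
ft_force: [0.1, -0.2, 0.4]
grip_width: 0.1
```

```bash
python3 -c "
from h import *
cpos()
im,d=look('top'); im2,_=look('scene')
a=cv2.resize(im[140:290,190:460],(800,444),interpolation=cv2.INTER_CUBIC);save(a,'t3.png')
save(cv2.resize(im2[90:350,210:480],(623,600)),'s5.png')
"
```

```text
carton X -166.1 Y -0.2 z 267.3 F [ 0.1 -0.2  0.4] t 31.4
```

View pics/t3.png

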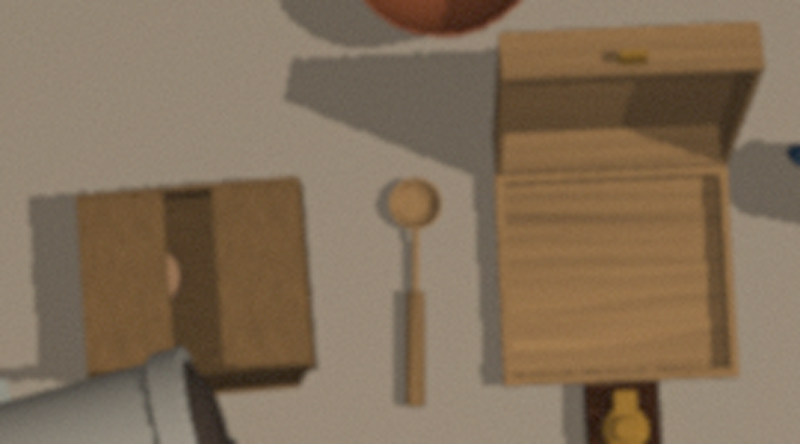

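View pics/s5.png

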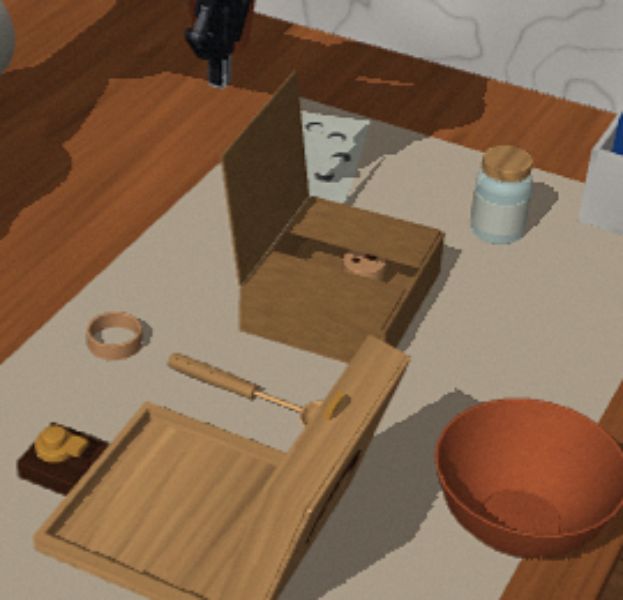

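The case is empty, both end flaps lie flat, and the full moon shows in the gap at (365,265). The finger stands on the robot side of the top flap. Now I'll fold it.

Call:
play_rows:
  increments:
    - [0,0,0.015,0]
    - [0,0,0.02,0]
    - [0,0,0.012,0]
    - [0.009,0,0,0]
    - [0.009,0,0,0]
    - [0.009,0,0,0]
    - [0.009,0,0,0]
    - [0.009,0,0,0]
    - [0.009,0,0,0]
    - [0.009,0,0,0]
    - [0.01,0,0.001,0]
    - [0.01,0,0.002,0]
    - [0.01,0,0.002,0]
    - [0.009,0,0.002,0]
    - [0.011,0,0.004,0]
    - [0.011,0,0.005,0]
    - [0.011,0,0.005,0]
    - [0,0,0,0]

```text
clock: 33.0
tool_pos: [523.3, 202.8, 197.5]
orientation: [[0.996, 0.092, -0.002], [0.092, -0.996, -0.0], [-0.002, 0.0, -1.0]]
ft_force: [0.9, 0.2, 0.1]
grip_width: 0.1
```

```bash
python3 -c "
from h import *
cpos()
im,x,y,z=carton('scene')
for X in (-80,-70,-60,-50,-40,-20,0):
    k=(abs(x-X)<3)&(y<-25)&(y>-98)&(z>70)&(z<260); print(X,k.sum(),np.percentile(z[k],[10,50,90]).round(1) if k.any() else '')
"
```

```text
carton X -29.9 Y -0.4 z 197.5 F [0.9 0.2 0.1] t 33.0
-80 6 [81.9 83.3 86.4]
-70 6 [ 83.   97.1 103.7]
-60 9 [104.3 118.3 120.4]
-50 6 [101.2 131.2 134.7]
-40 16 [109.1 154.3 252.3]
-20 16 [183.5 244.6 258.4]
0 23 [211.8 214.6 216.6]
```

Call:
play_rows:
  increments:
    - [0.01,0,0.005,0]
    - [0.01,0,0.006,0]
    - [0.009,0,0.007,0]
    - [0.008,0,0.009,0]
    - [0.007,0,0.01,0]
    - [0.007,0,0.01,0]
    - [0.004,0,0.011,0]
    - [0.004,0,0.011,0]
    - [0.003,0,0.012,0]
    - [0.003,0,0.012,0]
    - [0.001,0,0.01,0]
    - [0.001,0,0.008,0]
    - [0,0,0.003,0]
    - [0,0,0,0]

```text
clock: 34.22
tool_pos: [588.2, 209.1, 84.4]
orientation: [[0.996, 0.092, -0.001], [0.092, -0.996, -0.0], [-0.001, 0.0, -1.0]]
ft_force: [0.3, -0.6, -1.0]
grip_width: -0.1
```

```bash
python3 -c "
from h import *
cpos()
im,x,y,z=carton('scene')
for X in (-80,-60,-40,-20,0,20,40,60,75):
    k=(abs(x-X)<3)&(abs(y)<98)&(z>50)&(z<110); print(X,k.sum(),np.percentile(z[k],[10,50,90]).round(1) if k.any() else '')
"
```

```text
carton X 35.4 Y -0.2 z 84.4 F [ 0.3 -0.6 -1. ] t 34.2167
-80 92 [65.7 68.5 71.8]
-60 90 [66.1 69.8 72.3]
-40 91 [67.2 69.9 72.7]
-20 101 [67.5 70.4 73.7]
0 77 [68.7 71.2 73.6]
20 61 [68.4 72.1 73.7]
40 103 [68.9 72.2 88.9]
60 103 [69.1 72.8 75.5]
75 107 [69.8 73.3 76.4]
```

Call:
play_rows:
  increments:
    - [0.004,0,0.001,0]
    - [0.004,0,0.001,0]
    - [0.004,0,0.0015,0]
    - [0,0,0.0015,0]
    - [0,0,0.001,0]
    - [0,0,0.001,0]
    - [0,0,0,0]
    - [0,0,0,0]

```text
clock: 34.93
tool_pos: [601.0, 210.2, 79.3]
orientation: [[0.996, 0.092, 0.002], [0.092, -0.996, 0.0], [0.002, -0.0, -1.0]]
ft_force: [-0.5, -0.3, 10.2]
grip_width: 0.0
```

```bash
python3 -c "
from h import *
cpos()"
```

```text
carton X 48.2 Y -0.2 z 79.3 F [-0.5 -0.3 10.2] t 34.9333
```

Pressed against its stop at 10 N. I'll retreat upward and do the final check.

Call:
play_rows:
  increments:
    - [0,0,-0.01,0]
    - [0,0,-0.03,0]
    - [0,0,-0.035,0]
    - [0,0,-0.035,0]
    - [0,0,-0.035,0]
    - [0,0,-0.035,0]
    - [-0.03,0,-0.02,0]
    - [-0.03,0,0,0]
    - [-0.03,0,0,0]
    - [-0.03,0,0,0]
    - [-0.03,0,0,0]
    - [-0.02,0,0,0]
    - [0,0,0,0]
    - [0,0,0,0]

```text
clock: 36.1
tool_pos: [430.7, 194.5, 279.3]
orientation: [[0.996, 0.093, 0.002], [0.093, -0.996, 0.001], [0.002, -0.0, -1.0]]
ft_force: [-1.0, -0.8, 0.1]
grip_width: 0.3
```

```bash
python3 -c "
from h import *
cpos();lid()
im,x,y,z=carton('scene')
for X in (-80,-40,0,40,75):
    k=(abs(x-X)<3)&(abs(y)<98)&(z>50)&(z<110); print(X,k.sum(),np.percentile(z[k],[10,50,90]).round(1) if k.any() else '')
save(im,'s6.png')
"
```

```text
carton X -122.9 Y -0.1 z 279.3 F [-1.  -0.8  0.1] t 36.1
lid [(90, np.float64(118.9), np.float64(1.842)), (120, np.float64(127.9), np.float64(1.848)), (150, np.float64(134.9), np.float64(1.837)), (180, np.float64(142.2), np.float64(1.832)), (200, np.float64(147.4), np.float64(1.831))]
-80 96 [65.6 68.4 72.6]
-40 86 [65.1 68.6 71.9]
0 89 [66.1 68.6 71.3]
40 101 [66.2 68.7 71.5]
75 102 [65.8 68.8 71.5]
```

View pics/s6.png

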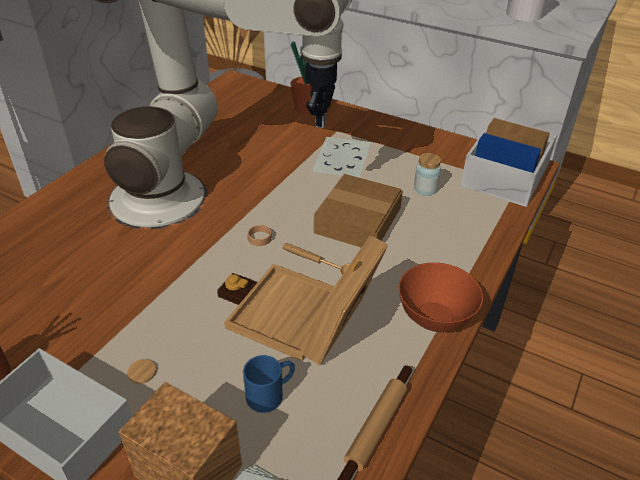

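The carton is shut flat at (358,210), the case is open and empty, and the jar at (428,175) and mug at (264,383) are unmoved. I'm handing the job in.

```bash
python3 -c "
from rig import robot
print(robot.sign_off())"
```

```text
the job is handed in; nothing more can be done
None
```

The job is done and handed in at about 36 s on the robot clock; sign-off gives no verdict.

- **Lid:** I pressed the button and the lid sprang open. I then rested the shut fingers on it for about 2 s, during which it held at about 1.906 rad.
- **Stamps:** Only two stamps were in the case, the full moon and the half moon. I moved both into the carton, and nothing slipped or had been knocked aside.
- **Carton:** I folded the left flap, then the right, then the top flap over them.

**Last checks:**
- The top flap measures level, 68.4 to 68.8 mm across its length.
- Both end flaps measured flat before the top flap went over them.
- The case is empty, with its lid standing at about 1.84 rad.
- The jar and mug look where they started in the pictures; I did not measure them again at the end.
- The arm is clear of everything.

**Disagreements:** The two cameras differed by 3 to 5 mm in y, so I used a value between them for the grasps. The contact force on the lid was too small for the sensor to read, so I judged contact by the lid moving back when the finger advanced. The highest force I read was about 16 N, while pressing the right flap.

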